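# Pin the card stand, then hold a spring clip gaping over the card

### The arm

A 7-joint arm with a two-finger parallel gripper is mounted at the origin on the work surface. World frame = base frame: x ahead of the robot, y to its left, z up, the work surface at z = 0. Lengths are in m, angles in degrees, forces in N, time in s.
With the tool pointing down it reaches from about 0.425 to 0.875 m from the base axis. Payload 4.7 kg.
Tool frame: the origin (TCP) lies between the finger pads; the fingertips stand 22 mm ahead of it and the grasp point (between the pads) lies 3 mm ahead of it (env.tip_reach is the distance from the TCP to the fingertips, in m); z points along the fingers, y is the line along which they close (so a half turn about z gives the same grasp; the last joint's range is limited). The gripper opens to 87 mm and grips with 3 to 60 N. Pads are 19 mm wide; open, the fingers measure 117 mm over their backs; the gripper's body (75 mm by 190 mm) begins 51 mm behind the grasp point.
Start: joints at [71.969, 18.392, -4.016, 83.108, 1.295, 78.541, -3.26], TCP at [0.21, -0.615, 0.208] pointing down, gripper open.
Joint ranges: [-163.93, 163.93], [-17.29, 119.83], [-79.2, 71.16], [3.27, 140.29], [-89.18, 269.18], [5.43, 117.66], [-154.24, 154.24]. Speed limits (degrees/s): [147.25, 147.25, 180, 180, 180, 180, 180].

### API

Orientations are given as [roll, pitch, yaw] about the fixed x, y, z axes, in that order (R = Rz(yaw) Ry(pitch) Rx(roll)).
In Python, from cell import env gives the robot as it stands.
- The arm moves only by the shell command python3 -m creep 'ROWS' [FORCE]. ROWS is JSON, one flat list of numbers, 7 for each row, row after row: the finger opening in mm, from 0 to 87, then the shift along the tool's x, y, z in units of 30 mm (1.0 is 30 mm), then the turn, a rotation vector about the tool's x, y, z in units of 6 degrees (1.0 is 6 degrees). A call has 1 to 12 rows; each row is the pose to reach, as a shift and turn from the pose commanded when the call began, along the tool's axes at that moment; what a row does not reach only later rows make up. A row lasts 1/10 s, in which the tool goes at most 50 mm and 8.59 degrees, less where a joint would pass 70% of its speed; a pose out of reach is approached as far as the arm can. A call with a gripper value outside its range is refused whole. The fingers move at their own pace and stop on an object; FORCE is the grip in N (left out, the last holds). Time passes only in rows, so rows that repeat a pose let the fingers close. It gives the time, the measured TCP pose, the force, the opening and the grip force at its end, in the units of the state.
- env.get_obs(): the state, without advancing time (a new reading comes with each control period).
- env.read_camera(name): name is "scene" or "top"; returns a dict with "color" (480x640x3 uint8, red, green, blue), "depth" (480x640 float32, m along the optical axis (not along the pixel's ray), 0 where there is no reading), "fovy" (degrees; the focal length in pixels is half the picture's height over the tangent of half this angle, whatever the lens; pixels are square), "cx", "cy" (the principal point, pixels), "D" ([k1, k2, p1, p2, k3] as OpenCV has them; the pictures are not rectified), "R" (3x3) and "t" (3): a world point X has camera coordinates R X + t. Camera axes: x right, y down, z forward; pixel columns grow to the right and rows downward; lengths in m; the calibration is good to about 2 mm. A picture is of the moment at which its call begins.
- env.sign_off(): hands the job in; it is judged then, once.
The state is a dict: "time_s": time; "qpos": joint angles; "joint_velocities": joint speeds; "effort": joint torques, N m; "tool_pos": TCP position; "tool_rot": TCP orientation; "force": force on the tool from outside, world axes, zero at the start; "wrist_torque": the same for the moment, N m; "grip_width": finger opening in m; "grasp_force": force on a finger pad.
Only numpy, scipy, OpenCV 4.12 (cv2) and the standard library are available. Lean on these libraries where they do the work, as an engineer would, in place of code of your own. Each camera call takes 0.05 s, during which the arm holds its last target. There are 200 camera calls.

### The job

Lock the swivelling card stand: push the loose green-headed pin down through the holes of the steel fork and the brass tongue until its head sits on the fork, and let go of it. Then squeeze the tails of the red spring clip, lift it off its wooden rest and hold it wide open over the middle of the blue card's top edge, a jaw on either side, with the edge well inside the mouth and the clip touching neither card nor stand, so that a second card could be slipped in. Finish while still holding the clip open there in the gripper, and leave the other things where they are.

Things in the scene. Friction and masses are not known exactly. Their poses are not given: they have to be found in the camera images.
- stand: Fixed card stand, z up. Origin on the shelf below the swivel axis; white base plate 4 mm thick from x = -95 to 55, y = -55 to 55 mm. At x = -65 mm a steel fork, 50 x 60 mm from above, top 40 mm up: two level plates 8 mm thick (undersides 10 and 32 mm up) between side cheeks. The carrier with the card turns on the swivel axis, only +-0.12 rad; a weak spring centres it.
- stand_hole (a point): Mouth of the pin hole: its centre on the top face of the fork, 40 mm above the shelf; axes as the stand's. The upright hole goes through the fork's top plate (11.5 mm wide, chamfered), the carrier's brass tongue (21 to 29 mm above the shelf) and the lower plate (both 12.5 mm), in line while the carrier is centred.
- card_edge (a point): Middle of the top edge of the blue card, 95 mm above the shelf, straight above the swivel axis. The rigid card stands upright on the carrier: 100 mm wide along this frame's y, 3 mm thick along x, 60 mm high from a wooden foot bar 36 mm up (90 x 22 mm). z is up.
- pin: Loose pin, 66 mm long, about 50 g, parked upright in its rest. Origin at the centre of the foot, z up to the head. Steel shank 10 mm in diameter, 34 mm long, tapered to 6 mm over the lowest 4 mm; above it, 34 to 66 mm from the foot, a green cylindrical head 18 mm in diameter to hold it by. Fully home its foot is 34 mm below the hole's mouth.
- pin_rest: Fixed blue ceramic block, 60 x 60 x 40 mm, with a 14 mm upright hole through its centre in which the pin is parked, the head resting on the top. Origin under its centre.
- clip: Loose red spring clip, about 60 g, parked upright astride its rest, jaws down, tails up. Origin at the middle of the steel coil bar (8 mm thick, 32 mm long along y), 46 mm above the shelf when parked. z up to the tails, x the direction in which tails and jaws spread. Squeezing the tails together along x opens the jaws.
- clip_tails (a point): Point midway between the clip's tails, 25 mm above its coil: squeeze here along the clip's x. The tails, 4 mm thick, 24 mm wide along y, splay from the coil to 48 mm over their tops (41 to 43 mm above the coil) when closed; at the stop they are upright and parallel, 14 mm over their outsides. It takes 6 N per finger at first and 12 N at the stop; 30 N keeps them there.
- clip_mouth (a point): Point midway between the jaws, 17 mm below the clip's coil: where the card's edge belongs. The jaws, 28 mm wide along the clip's y, reach 38 mm below the coil (35 mm when wide open), meet at the tips when shut and gape 27 mm there at the stop.
- clip_jaw (a joint): Opening angle of each jaw from shut, rad: 0 shut, about 0.04 on the rest, 0.36 fully open at the stop (jaws 27 mm apart at the tips). Both jaws move alike.
- clip_rest: Fixed wooden rest, 70 x 70 x 8 mm, with an upright fin 4 mm thick along x, 44 mm long along y, rising to 30 mm above the shelf, between the clip's jaws. Origin under its centre.
- dispenser: Bystander: empty clear foaming dispenser with a white push top, 64 mm in diameter, 162 mm high. Origin under its centre.
- nail_brush: Bystander: wooden nail brush, 38 x 92 mm along its x, y, 37 mm high. Origin under its centre.
- tin: Bystander: closed round stainless steel tin, 69 mm in diameter, 41 mm high. Origin under its centre.
- brush_case: Bystander: clear travel case with a yellow toothbrush, 26 x 200 mm along its x, y, 23 mm high. Origin under its centre.
- tumbler: Bystander: white ceramic tumbler, 72 mm wide, 95 mm high. Origin under its centre.
- soap: Bystander: amber soap bar, 55 x 85 mm along its x, y, 26 mm high. Origin under its centre.
Mind the look-alikes: they are no part of the job. What is shaped like the stand but orange is not meant.

How it is judged (in metres and radians):
On the way, in this order (a step that is already met when the one before it is completed fails the run):
1. the pin is fully home through fork and tongue, and released (z of pin in the frame of stand_hole below -0.031 m and horizontal distance between pin and stand_hole below 0.004 m and angle between pin's own z axis and vertical below 0.1 rad and contact force between the fingers and pin below 0.1 N), for 0.2 s.
2. the clip is squeezed open in the gripper and lifted off its rest (value of joint clip_jaw above 0.27 rad and contact force between the fingers and clip above 2 N and height (world z) of clip above 0.08 m), for 0.2 s.
At the end, for the whole second after the job is handed in: Pin home (foot over 31 mm below the mouth) and released. Gripper holds the clip, jaws open 0.27 rad or more, upright and square to the card within 0.25 rad, within 20 mm of the edge's middle, edge between the jaws 6 to 29 mm below the coil, touching neither card nor stand, still (all of step 1 and value of joint clip_jaw above 0.27 rad and contact force between the fingers and clip above 2 N and z of card_edge in the frame of clip between -0.029 and -0.006 m and x of card_edge in the frame of clip between -0.011 and 0.011 m and y of card_edge in the frame of clip between -0.02 and 0.02 m and angle between the y axis of clip and the y axis of card_edge, either way round below 0.25 rad and angle between clip's own z axis and vertical below 0.25 rad and contact force between clip and stand below 0.2 N and linear speed of clip below 0.02 m/s); the arm keeps its last pose, push and grip.
It fails at once if a bystander is shifted by more than 30 mm (distance of any of dispenser, nail_brush, tin, brush_case, tumbler, soap from where it was at the start of the episode above 0.03 m).
It also fails if it takes over 54 s, if anything falls off the work surface, if the arm or the gripper's body presses on something with over 40 N, if the wrist force passes 120 N, or if a joint passes its speed limit or range.

## Working session

There is one attempt and no reset: what is moved stays moved. The work goes in short steps, Python scripts to look and compute and a shell command to move; the robot and the scene stay as the last step left them, time stands still between calls to the robot, and variables do not carry over. Pictures are saved under pics/ and viewed, at most 13 in all, crops included, and the job is handed in when it is done.

```bash
mkdir -p pics; ls
cat > h.py <<'E'
from cell import env
import numpy as np, cv2
def cam(n):
    c=env.read_camera(n); f=240/np.tan(np.radians(c["fovy"])/2)
    c["K"]=np.array([[f,0,c["cx"]],[0,f,c["cy"]],[0,0,1.]]); return c
def ray(c,uv):
    p=cv2.undistortPoints(np.array(uv,float).reshape(-1,1,2),c["K"],np.array(c["D"],float)).reshape(-1,2)
    R=np.array(c["R"]);t=np.array(c["t"])
    return -R.T@t, np.c_[p,np.ones(len(p))]@R
def onz(c,uv,z):
    o,d=ray(c,uv); return o+d*((z-o[2])/d[:,2])[:,None]
def pts(c):
    v,u=np.mgrid[0:480,0:640]; uv=np.c_[u.ravel(),v.ravel()]
    o,d=ray(c,uv); return (o+d*c["depth"].ravel()[:,None]).reshape(480,640,3)
E
python3 - <<'E'
from h import *
for n in("scene","top"):
    c=cam(n); cv2.imwrite(f"pics/{n}0.png",c["color"][...,::-1])
    print(n,c["fovy"],c["D"],-np.array(c["R"]).T@c["t"],np.array(c["R"])[2])
print({k:np.round(v,3) for k,v in env.get_obs().items()})
E
```

```text
pics
scene 49.77286738311123 [0.03522001 0.         0.         0.         0.        ] [1.40894075 0.37314355 0.75999063] [-0.75310072 -0.31568476 -0.57721957]
top 56.04910502581103 [-0.10587819  0.          0.          0.          0.        ] [0.45307173 0.0267674  1.20971418] [ 0.07115539 -0.02421334 -0.99717131]
{'time_s': np.float64(0.1), 'qpos': array([71.97 , 18.436, -4.017, 83.167,  1.296, 78.541, -3.261]), 'joint_velocities': array([-0.011, -0.166,  0.046, -0.105,  0.041, -0.008,  0.063]), 'effort': array([-1.0000e-03, -4.9257e+01, -4.0700e-01, -3.1340e+01, -6.4000e-02,
        4.0000e-02,  0.0000e+00]), 'tool_pos': array([ 0.21 , -0.615,  0.207]), 'tool_rot': array([-1.79902e+02,  6.00000e-03,  1.88400e+01]), 'force': array([ 0.472, -0.6  ,  0.184]), 'wrist_torque': array([ 0.031,  0.043, -0.048]), 'grasp_force': np.float64(0.0), 'grip_width': np.float64(0.087)}
```

View pics/scene0.png

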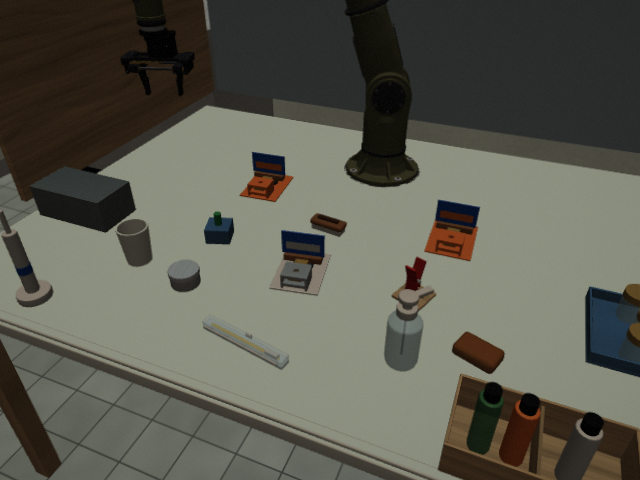

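View pics/top0.png

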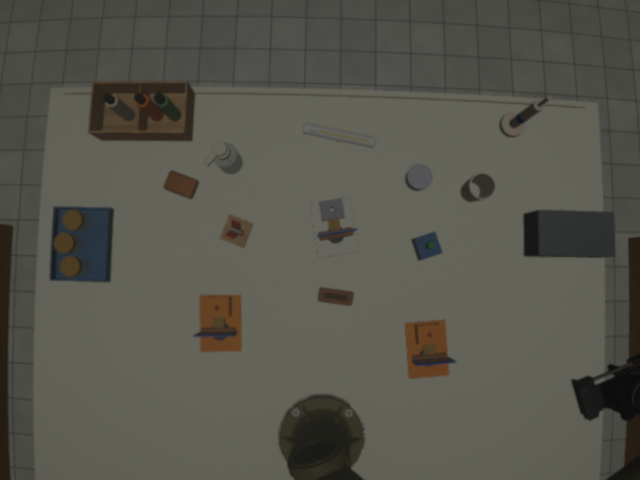

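The scene view shows the steel-forked stand at (300,265), the pin on its blue block at (218,228) and the red clip at (414,280). In the top view the fork is at (332,209), the card at (336,233), the pin at (430,245) and the clip at (235,231); image up is +x and left is +y.

Run:
```python
from h import *
T=cam("top");S=cam("scene")
def crop(c,u,v,w=32,h=32,k=6):
    a=c["color"][v-h:v+h,u-w:u+w,::-1]; a=cv2.resize(a,None,fx=k,fy=k,interpolation=cv2.INTER_CUBIC)
    return np.clip(a.astype(float)*1.7,0,255).astype(np.uint8)
m=np.vstack([np.hstack([crop(T,334,228,32,32,6),crop(T,430,245,32,32,6)]),np.hstack([crop(T,236,231,32,32,6),crop(S,302,262,32,32,6)])])
m=m[:600*2]; m=cv2.resize(m,(600,600)); cv2.imwrite("pics/m1.png",m)
def stat(c,name,mask,z,roi):
    M=np.zeros((480,640),np.uint8); u0,v0,u1,v1=roi; M[v0:v1,u0:u1]=mask[v0:v1,u0:u1]
    n,l,s,ce=cv2.connectedComponentsWithStats(M)
    i=1+np.argmax(s[1:,4]); vv,uu=np.where(l==i); P=onz(c,np.c_[uu,vv],z)
    r=cv2.minAreaRect((P[:,:2]*1000).astype(np.float32))
    print(name,s[i,4],"px",ce[i].round(1),"mean",P.mean(0).round(4),"rect",np.round(r[0],1),np.round(r[1],1),round(r[2],1))
h=cv2.cvtColor(T["color"],cv2.COLOR_RGB2HSV).astype(int);H,Sa,V=h[...,0],h[...,1],h[...,2]
stat(T,"pinhead",(H>40)&(H<85)&(Sa>100),.072,(405,225,455,270))
stat(T,"pinblock",(H>90)&(H<130)&(Sa>80)|(H>40)&(H<85)&(Sa>100),.04,(400,220,460,275))
stat(T,"card",(H>100)&(H<130)&(Sa>90),.095,(305,215,365,260))
stat(T,"clip red",((H<6)|(H>172))&(Sa>150),.08,(210,205,262,255))
stat(T,"cliprest",(Sa>60),.008,(210,205,262,255))
stat(T,"fork",(Sa<60)&(V<125),.04,(310,190,350,222))
for p in[(332,209),(325,205),(336,233),(235,231),(430,245),(412,245),(331,180)]: print(p,h[p[1],p[0]],T["depth"][p[1],p[0]],pts(T)[p[1],p[0]].round(4))
```

```text
pinhead 35 px [430.9 244.6] mean [ 0.5136 -0.2688  0.072 ] rect [ 513.9 -269.1] [12.8 15.7] 1.0
pinblock 410 px [427.5 245.3] mean [ 0.5134 -0.2681  0.04  ] rect [ 513.3 -268. ] [54. 56.] 19.0
card 2 px [340.5 231. ] mean [ 0.5421 -0.0355  0.095 ] rect [542.1 -35.5] [2.5 0. ] 91.1
clip red 1 px [237. 222.] mean [0.561  0.2245 0.08  ] rect [561.  224.5] [0. 0.] 0.0
cliprest 634 px [236.1 230.7] mean [0.5444 0.2387 0.008 ] rect [544.6 238.7] [69.1 69. ] 70.0
fork 1243 px [329.4 205.1] mean [ 0.614  -0.0084  0.04  ] rect [613.  -9.] [ 81.8 102.4] 1.2
(332, 209) [27 24 94] 1.2076663 [ 0.6075 -0.0165  0.0107]
(325, 205) [ 0  0 72] 1.17675 [0.6137 0.0031 0.0417]
(336, 233) [120  20  50] 1.1452441 [ 0.5389 -0.0256  0.0686]
(235, 231) [15 37 69] 1.1567861 [0.5404 0.234  0.0508]
(430, 245) [ 64 119  71] 1.1473925 [ 0.5127 -0.2669  0.0704]
(412, 245) [30 22 83] 1.2165881 [ 5.155e-01 -2.353e-01  5.000e-04]
(331, 180) [ 30  25 101] 1.2239704 [ 0.6883 -0.0129  0.    ]
```

View pics/m1.png

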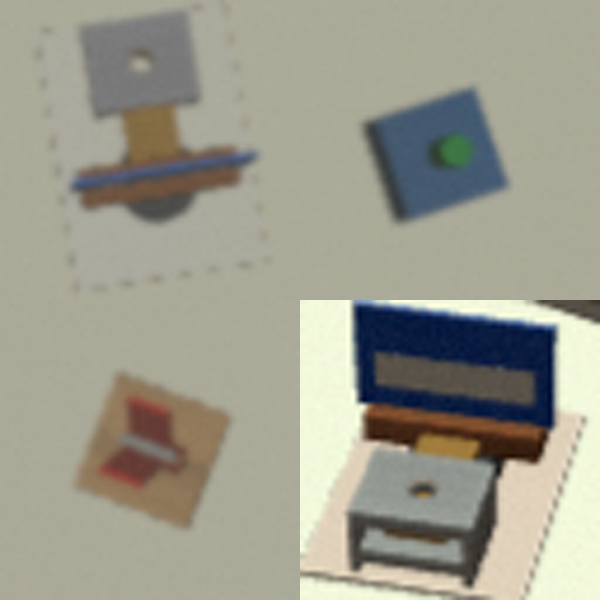

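The 4-panel montage (4.69x) shows the fork centred on its hole at about (140,62), with the card's top edge from (73,186) to (257,154). The pin head is at (457,150). The clip's steel bar runs (120,437)-(172,458), with its tails splayed perpendicular to it.

```bash
cat > goal.py <<'E'
import sys
from h import *
from scipy.spatial.transform import Rotation as Ro
# target: x y z yaw(of tool x, roll 180); prints shift in 30mm units and turn about z in 6deg units, from measured pose
def go(x,y,z,yaw):
    o=env.get_obs(); R=Ro.from_euler('xyz',o["tool_rot"],degrees=True)
    s=R.inv().apply(np.array([x,y,z])-o["tool_pos"])/.03
    best=None
    for k in(-180,0,180,360):
        r=(R.inv()*Ro.from_euler('xyz',[180,0,yaw+k],degrees=True)).as_rotvec(degrees=True)/6
        if best is None or np.linalg.norm(r)<np.linalg.norm(best): best=r
    print("t",o["time_s"],"from",np.round(o["tool_pos"],4),np.round(o["tool_rot"],2),"shift",s.round(3),"turn",best.round(3))
if __name__=="__main__": go(*map(float,sys.argv[1:]))
E
python3 - <<'E'
from h import *
T=cam("top");S=cam("scene")
K=4.6875
f=lambda c,L,u0,v0,dx,dy,z: onz(c,[((a-dx+.5)/K-.5+u0,(b-dy+.5)/K-.5+v0) for a,b in L],z)
def ang(p,q): d=q-p; return np.degrees(np.arctan2(d[1],d[0])).round(1)
t=(302,196,0,0)
Fk=f(T,[(80,28),(188,12),(200,100),(95,117)],*t,.04); print("fork ctr",Fk.mean(0),"ang",ang(Fk[1],Fk[0]),ang(Fk[2],Fk[3]),ang(Fk[3],Fk[0]),ang(Fk[2],Fk[1]))
print("hole",f(T,[(140,62)],*t,.04))
B=f(T,[(40,30),(228,3),(265,262),(77,290)],*t,.004);print("base",B.mean(0),ang(B[1],B[0]),ang(B[2],B[3]),ang(B[3],B[0]),ang(B[2],B[1]))
C=f(T,[(73,186),(257,154)],*t,.095);print("card",C.mean(0),ang(C[1],C[0]),np.linalg.norm(C[1]-C[0]))
C=f(S,[(354,302),(555,325)],270,230,300,300,.095);print("card scene",C.mean(0),ang(C[1],C[0]),np.linalg.norm(C[1]-C[0]))
print("hole scene",f(S,[(422,490)],270,230,300,300,.04))
Fk=f(S,[(372,450),(496,462),(480,528),(348,512)],270,230,300,300,.04); print("fork scene",Fk.mean(0))
q=(204,199,0,300)
R=f(T,[(120,373),(230,415),(190,527),(77,488)],*q,.008);print("rest",R.mean(0),ang(R[0],R[1]),ang(R[3],R[2]),ang(R[3],R[0]),ang(R[2],R[1]))
b=f(T,[(120,437),(172,458)],*q,.049);print("bar",b.mean(0),ang(b[1],b[0]),np.linalg.norm(b[1]-b[0]))
P=pts(T)
for n,(u0,v0,u1,v1,z0) in {"pinhead":(405,225,455,270,.06),"tails":(210,205,262,255,.06),"card":(305,215,365,260,.08),"forktop":(312,190,350,222,.034)}.items():
    p=P[v0:v1,u0:u1].reshape(-1,3); p=p[p[:,2]>z0]; r=cv2.minAreaRect((p[:,:2]*1000).astype(np.float32)); print(n,len(p),p.mean(0).round(4),p[:,2].max(),np.round(r[0],1),np.round(r[1],1),round(r[2],1))
h=cv2.cvtColor(S["color"],cv2.COLOR_RGB2HSV).astype(int)
m=(h[...,0]>40)&(h[...,0]<85)&(h[...,1]>90); m[:205]=0;m[235:]=0;m[:,:200]=0;m[:,240:]=0
v,u=np.where(m);print("pin scene mid",len(u),u.min(),u.max(),v.min(),v.max(),onz(S,[(u.mean(),v.mean())],.058))
E
python3 goal.py .5136 -.2688 .18 0
```

```text
fork ctr [ 0.60297927 -0.01451896  0.04      ] ang 99.7 100.4 10.6 8.5
hole [[ 0.60417987 -0.01405454  0.04      ]]
base [ 0.56071868 -0.02333718  0.004     ] 99.5 99.5 9.2 8.9
card [ 0.5397982  -0.02642464  0.095     ] 101.0 0.09907401041218587
card scene [ 0.53845462 -0.02671107  0.095     ] -78.6 0.09895928078079866
hole scene [[ 0.60549281 -0.0142326   0.04      ]]
fork scene [ 0.60338266 -0.01419514  0.04      ]
rest [0.54442329 0.23769616 0.008     ] -109.8 -107.8 -18.7 -18.0
bar [0.54294814 0.23507163 0.049     ] 69.2 0.031144622727241184
pinhead 52 [ 0.5048 -0.2284  0.2245] 1.2097141802536377 [ 487.6 -124.1] [ 16.3 309.2] 9.9
tails 137 [0.5332 0.2115 0.2022] 1.2097141802536377 [510.5 133.4] [238.3  44.1] 72.1
card 72 [ 0.5296 -0.0195  0.233 ] 1.2097141802536377 [521.4  -5.2] [ 55.7 140.2] 43.3
forktop 431 [ 0.6027 -0.0147  0.0537] 1.2097141802536377 [542.7 -11.6] [ 65.7 183.6] 86.5
pin scene mid 89 214 221 212 225 [[ 0.51528671 -0.26769414  0.058     ]]
t 0.3 from [ 0.2098 -0.615   0.2076] [-179.97    0.     18.84] shift [13.311 -7.653  0.924] turn [-6.00e-03  1.00e-03  3.14e+00]
```

```bash
python3 -m creep '[50,0.6,-0.35,0,0,0,0.1, 50,1.9,-1.1,0,0,0,0.3, 50,3.3,-1.9,0.1,0,0,0.5, 50,4.7,-2.7,0.3,0,0,0.7, 50,6.1,-3.5,0.4,0,0,0.9, 50,7.5,-4.3,0.5,0,0,1.1, 50,8.9,-5.1,0.6,0,0,1.2, 50,10.3,-5.9,0.7,0,0,1.3, 50,11.6,-6.7,0.8,0,0,1.5, 50,12.7,-7.3,0.9,0,0,1.56, 50,13.3,-7.65,0.9,0,0,1.56, 50,13.32,-7.65,0.9,0,0,1.56]'
python3 -m creep '[50,0,0,0,0,0,0,50,0,0,0,0,0,0]'; python3 goal.py .514 -.2685 .066 9.5
```

```text
time_s: 1.5
tool_pos: [0.5164, -0.2647, 0.1809]
tool_rot: [-179.9, -0.1, 9.9]
force: [0.1, -0.2, 0.7]
grip_width: 0.0499
grasp_force: 0.0
time_s: 1.7
tool_pos: [0.5127, -0.271, 0.1809]
tool_rot: [180.0, 0.1, 9.3]
force: [-0.5, -0.1, 0.4]
grip_width: 0.0499
grasp_force: 0.0
t 1.7 from [ 0.5127 -0.271   0.1809] [1.7995e+02 5.0000e-02 9.3200e+00] shift [ 0.059 -0.077  3.83 ] turn [ 0.008  0.009 -0.03 ]
```

```bash
python3 -m creep '[50,0.05,-0.06,0.6,0,0,0,50,0.05,-0.06,1.4,0,0,0,50,0.05,-0.06,2.2,0,0,0,50,0.05,-0.06,2.4,0,0,0,50,0.05,-0.06,2.4,0,0,0,50,0.05,-0.06,2.4,0,0,0]'; python3 goal.py .514 -.2685 .066 9.5
python3 - <<'E'
from h import *
ims=[]
for n,u,v in(("scene",218,215),("top",430,245)):
    a=cam(n)["color"][v-37:v+37,u-37:u+37,::-1]; ims.append(np.clip(cv2.resize(a,(400,400),interpolation=2)*1.6,0,255).astype(np.uint8))
cv2.imwrite("pics/m2.png",np.hstack(ims))
E
```

```text
time_s: 2.3
tool_pos: [0.5155, -0.268, 0.1102]
tool_rot: [179.9, -0.1, 9.4]
force: [-0.3, 0.9, 0.8]
grip_width: 0.0503
grasp_force: 0.0
t 2.3 from [ 0.5155 -0.268   0.1102] [ 1.7993e+02 -7.0000e-02  9.4100e+00] shift [-0.052  0.005  1.472] turn [ 0.012 -0.012 -0.016]
```

View pics/m2.png

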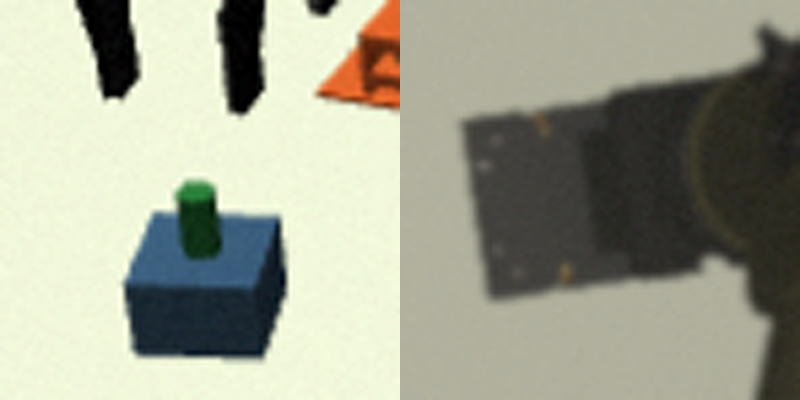

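```bash
python3 -m creep '[50,-0.05,0,0.3,0,0,0,50,-0.05,0,0.8,0,0,0,50,-0.05,0,1.2,0,0,0,50,-0.05,0,1.4,0,0,0,50,-0.05,0,1.45,0,0,0,50,-0.05,0,1.45,0,0,0,50,-0.05,0,1.45,0,0,0,50,-0.05,0,1.45,0,0,0]'; python3 goal.py .514 -.2685 .066 9.5
python3 - <<'E'
from h import *
c=cam("scene"); print(onz(c,[(214.1,197.2)],.088))
E
```

```text
time_s: 3.2
tool_pos: [0.5141, -0.2674, 0.0661]
tool_rot: [180.0, -0.1, 9.5]
force: [0.8, 0.0, -0.2]
grip_width: 0.0501
grasp_force: 0.0
t 3.2 from [ 0.5141 -0.2674  0.0661] [ 1.7995e+02 -5.0000e-02  9.4800e+00] shift [-0.011  0.035  0.002] turn [ 0.008 -0.009 -0.004]
[[ 0.47283831 -0.29951992  0.088     ]]
```

Run:
```python
from h import *
print(env.tip_reach, env.get_obs()["tool_pos"])
c=cam("scene");u,v=218,205
a=c["color"][v-45:v+45,u-45:u+45,::-1]; cv2.imwrite("pics/m3.png",np.clip(cv2.resize(a,(540,540),interpolation=2)*2.0,0,255).astype(np.uint8))
P=pts(c)
for p in [(214,190),(208,190),(228,190),(218,218)]: print(p,P[p[1],p[0]].round(3))
```

```text
0.022 [ 0.51405476 -0.26739602  0.06600276]
(214, 190) [ 0.314 -0.411 -0.001]
(208, 190) [ 0.323 -0.425  0.001]
(228, 190) [1.409 0.373 0.76 ]
(218, 218) [ 0.516 -0.265  0.061]
```

View pics/m3.png

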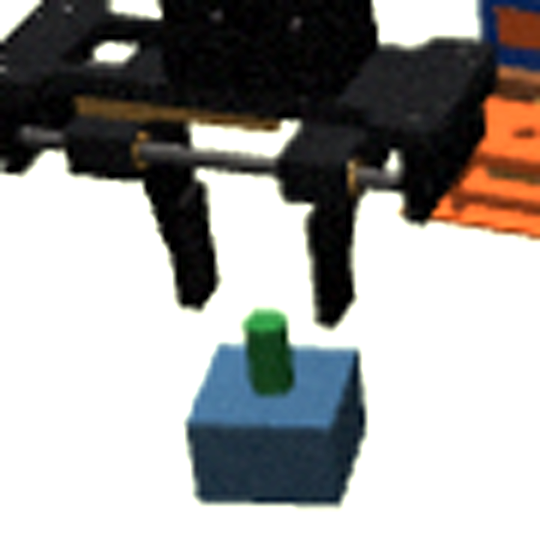

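The picture shows the pin head at (267,320), with the fingertips at (195,305) and (330,325) level with its top. That is higher, or further back, than the reported pose implies. I'll check it with depth.

Run:
```python
from h import *
c=cam("scene");P=pts(c);d=c["depth"]
for p in [(228,208),(227,205),(228,202),(205,207),(205,204),(204,200),(228,212),(206,210)]: print(p,d[p[1],p[0]],P[p[1],p[0]].round(3))
T=cam("top");Q=pts(T)
m=(Q[...,2]>.1)&(Q[...,2]<.35)&(abs(Q[...,1]+.267)<.2)&(T["depth"]>0)
for lo,hi in((.04,.1),(.1,.14),(.14,.18),(.18,.24)):
    for nm,X in(("top",Q),("scene",P)):
        m=(X[...,2]>lo)&(X[...,2]<hi)&(abs(X[...,1]+.267)<.15)&(abs(X[...,0]-.5)<.15)
        p=X[m]; 
        if len(p): print(nm,lo,len(p),p.min(0).round(3),p.max(0).round(3),np.median(p,0).round(3))
def proj(c,X):
    return cv2.projectPoints(np.array(X,float).reshape(-1,3),cv2.Rodrigues(np.array(c["R"]))[0],np.array(c["t"]),c["K"],np.array(c["D"]))[0].reshape(-1,2)
print("expected tip mid px",proj(c,[.514,-.267,.044]),"observed ~ (216.7,211.7)")
```

```text
(228, 208) 1.251793 [ 0.512 -0.235  0.094]
(227, 205) 1.2389268 [ 0.518 -0.233  0.107]
(228, 202) 1.2321886 [ 0.519 -0.229  0.116]
(205, 207) 1.2646427 [ 0.523 -0.294  0.089]
(205, 204) 1.2530012 [ 0.528 -0.289  0.101]
(204, 200) 1.2493261 [ 0.526 -0.292  0.111]
(228, 212) 1.2497747 [ 0.519 -0.232  0.087]
(206, 210) 1.2603855 [ 0.529 -0.288  0.086]
top 0.04 99 [ 0.63  -0.417  0.041] [ 0.65  -0.365  0.098] [ 0.638 -0.381  0.082]
scene 0.04 510 [ 0.478 -0.417  0.04 ] [ 0.65  -0.231  0.1  ] [ 0.527 -0.288  0.07 ]
scene 0.1 220 [ 0.496 -0.307  0.1  ] [ 0.533 -0.225  0.14 ] [ 0.519 -0.291  0.121]
top 0.14 124 [ 0.467 -0.24   0.16 ] [ 0.544 -0.201  0.18 ] [ 0.482 -0.219  0.174]
scene 0.14 817 [ 0.461 -0.352  0.141] [ 0.567 -0.169  0.18 ] [ 0.539 -0.262  0.167]
top 0.18 704 [ 0.462 -0.237  0.18 ] [ 0.538 -0.169  0.239] [ 0.503 -0.196  0.193]
scene 0.18 1519 [ 0.465 -0.364  0.18 ] [ 0.568 -0.169  0.24 ] [ 0.53  -0.242  0.194]
expected tip mid px [[218.53783213 222.87732112]] observed ~ (216.7,211.7)
```

Depth puts the fingertips at about z = 0.078, while the readout implies 0.044. The horizontal position and yaw agree. So the reported z reads about 32 mm low, and I'll go by the cameras. I'm descending further while watching the force.

```bash
cat > tip.py <<'E'
from h import *
# lowest dark (gripper-black) points in scene view near the tool, by depth
def tip(save=None):
    o=env.get_obs(); c=cam("scene"); P=pts(c); x,y,z=o["tool_pos"]
    m=(np.hypot(P[...,0]-x,P[...,1]-y)<.065)&(c["color"].max(-1)<40)&(P[...,2]>.005)&(P[...,2]<z+.06)
    m=cv2.morphologyEx(m.astype(np.uint8),cv2.MORPH_OPEN,np.ones((2,2)))>0
    R=np.array([np.sin(np.radians(o["tool_rot"][2])),-np.cos(np.radians(o["tool_rot"][2]))])
    s=(P[...,:2]-[x,y])@R
    for nm,k in(("+y finger",m&(s>0)),("-y finger",m&(s<0))):
        p=P[k]
        if len(p)>3:
            i=np.argsort(p[:,2])[:max(3,len(p)//8)]; print(nm,len(p),"low z",p[:,2].min().round(4),p[i].mean(0).round(4))
    print("tool",np.round(o["tool_pos"],4),"force",np.round(o["force"],2))
if __name__=="__main__": tip()
E
python3 -m creep '[50,0,0.03,0.15,0,0,0,50,0,0.03,0.35,0,0,0,50,0,0.03,0.5,0,0,0,50,0,0.03,0.6,0,0,0,50,0,0.03,0.6,0,0,0,50,0,0.03,0.6,0,0,0]'; python3 tip.py
```

```text
time_s: 4.0
tool_pos: [0.5138, -0.268, 0.0474]
tool_rot: [-180.0, 0.0, 9.5]
force: [0.4, 0.0, 0.3]
grip_width: 0.0505
grasp_force: 0.0
+y finger 236 low z -0.0034 [ 4.247e-01 -3.290e-01 -2.000e-04]
-y finger 339 low z -0.0024 [ 0.5138 -0.2474  0.0021]
tool [ 0.5138 -0.268   0.0474] force [0.39 0.05 0.34]
```

```bash
python3 -m creep '[50,0,0,0.15,0,0,0,50,0,0,0.3,0,0,0,50,0,0,0.4,0,0,0,50,0,0,0.4,0,0,0,50,0,0,0.4,0,0,0]'
python3 - <<'E'
from h import *
print(env.get_obs()["force"].round(2))
c=cam("scene");u,v=218,215
a=c["color"][v-35:v+35,u-35:u+35,::-1]; cv2.imwrite("pics/m4.png",np.clip(cv2.resize(a,(560,560),interpolation=2)*2.5,0,255).astype(np.uint8))
P=pts(c)
for v in range(205,232,2): print(v,[tuple(P[v,u].round(3)) for u in (206,229)])
E
```

```text
time_s: 4.55
tool_pos: [0.5137, -0.2681, 0.0353]
tool_rot: [-180.0, 0.0, 9.5]
force: [0.3, -0.9, 0.6]
grip_width: 0.0501
grasp_force: 0.0
[ 0.35 -0.87  0.57]
205 [(np.float64(0.522), np.float64(-0.291), np.float64(0.095)), (np.float64(0.541), np.float64(-0.212), np.float64(0.125))]
207 [(np.float64(0.525), np.float64(-0.29), np.float64(0.091)), (np.float64(0.519), np.float64(-0.227), np.float64(0.103))]
209 [(np.float64(0.523), np.float64(-0.292), np.float64(0.084)), (np.float64(0.519), np.float64(-0.228), np.float64(0.097))]
211 [(np.float64(0.524), np.float64(-0.292), np.float64(0.079)), (np.float64(0.52), np.float64(-0.228), np.float64(0.092))]
213 [(np.float64(0.528), np.float64(-0.29), np.float64(0.076)), (np.float64(0.517), np.float64(-0.231), np.float64(0.084))]
215 [(np.float64(0.526), np.float64(-0.292), np.float64(0.069)), (np.float64(0.517), np.float64(-0.232), np.float64(0.078))]
217 [(np.float64(0.527), np.float64(-0.292), np.float64(0.063)), (np.float64(0.519), np.float64(-0.231), np.float64(0.074))]
219 [(np.float64(0.524), np.float64(-0.295), np.float64(0.054)), (np.float64(0.517), np.float64(-0.233), np.float64(0.066))]
221 [(np.float64(0.527), np.float64(-0.294), np.float64(0.051)), (np.float64(0.519), np.float64(-0.232), np.float64(0.061))]
223 [(np.float64(0.474), np.float64(-0.335), np.float64(0.001)), (np.float64(0.515), np.float64(-0.235), np.float64(0.053))]
225 [(np.float64(0.525), np.float64(-0.297), np.float64(0.036)), (np.float64(0.505), np.float64(-0.243), np.float64(0.038))]
227 [(np.float64(0.535), np.float64(-0.291), np.float64(0.039)), (np.float64(0.513), np.float64(-0.238), np.float64(0.038))]
229 [(np.float64(0.546), np.float64(-0.283), np.float64(0.042)), (np.float64(0.514), np.float64(-0.238), np.float64(0.033))]
231 [(np.float64(0.55), np.float64(-0.281), np.float64(0.038)), (np.float64(0.517), np.float64(-0.237), np.float64(0.029))]
```

View pics/m4.png

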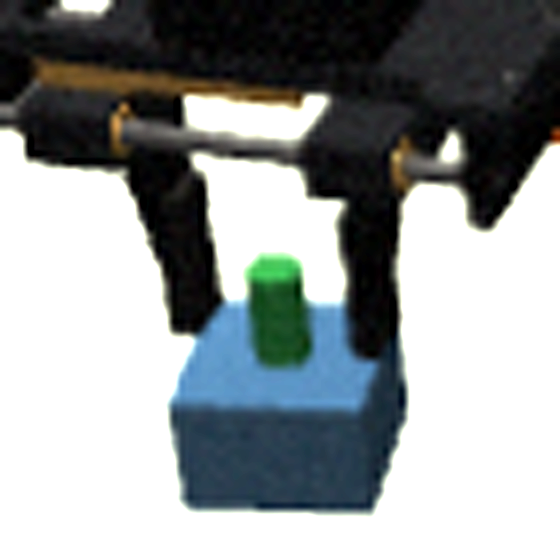

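The fingertips now straddle the head just above the block, at about (190,330) and (365,355) with the head at (278,310). By depth they are at about 0.048 m, so the z bias is about +34 mm. I'll grasp and lift.

```bash
python3 -m creep '[50,0,0,0.08,0,0,0,10,0,0,0.08,0,0,0,10,0,0,0.08,0,0,0,10,0,0,0.08,0,0,0,10,0,0,0.08,0,0,0,10,0,0,0.08,0,0,0,10,0,0,0.08,0,0,0]' 20
python3 -m creep '[10,0,0,-0.2,0,0,0,10,0,0,-0.6,0,0,0,10,0,0,-1.2,0,0,0,10,0,0,-1.7,0,0,0,10,0,0,-2,0,0,0,10,0,0,-2,0,0,0,10,0,0,-2,0,0,0]'; python3 goal.py .6045 -.0142 .093 9.5
```

```text
time_s: 5.3
tool_pos: [0.5139, -0.2682, 0.0331]
tool_rot: [180.0, -0.0, 9.5]
force: [-0.4, -0.7, 0.3]
grip_width: 0.0173
grasp_force: 20.0
time_s: 6.0
tool_pos: [0.5136, -0.2679, 0.093]
tool_rot: [-180.0, 0.0, 9.5]
force: [0.9, 0.4, -0.7]
grip_width: 0.0177
grasp_force: 20.0
t 6.0 from [ 0.5136 -0.2679  0.093 ] [-1.80e+02  1.00e-02  9.48e+00] shift [ 4.381e+00 -7.844e+00 -1.000e-03] turn [-0.     0.002 -0.003]
```

```bash
python3 -m creep '[10,0.5,-0.6,0,0,0,0,10,1.3,-1.5,0,0,0,0,10,2.2,-2.6,0,0,0,0,10,3.1,-3.7,0,0,0,0,10,3.8,-4.8,0,0,0,0,10,4.3,-5.9,0,0,0,0,10,4.38,-6.8,0,0,0,0,10,4.38,-7.5,0,0,0,0,10,4.38,-7.84,0,0,0,0,10,4.38,-7.84,0,0,0,0,10,4.38,-7.84,0,0,0,0,10,4.38,-7.84,0,0,0,0]'
python3 - <<'E'
from h import *
o=env.get_obs();print(o["tool_pos"].round(4),o["force"].round(2))
c=cam("scene");u,v=300,240
a=c["color"][v-45:v+45,u-45:u+45,::-1]; cv2.imwrite("pics/m5.png",np.clip(cv2.resize(a,(720,720),interpolation=2)[60:660]*1.6,0,255).astype(np.uint8))
E
```

```text
time_s: 7.2
tool_pos: [0.6047, -0.0168, 0.0928]
tool_rot: [179.9, 0.0, 9.3]
force: [0.2, -0.8, 0.2]
grip_width: 0.0177
grasp_force: 20.0
[ 0.6047 -0.0168  0.0928] [ 0.22 -0.77  0.21]
```

View pics/m5.png

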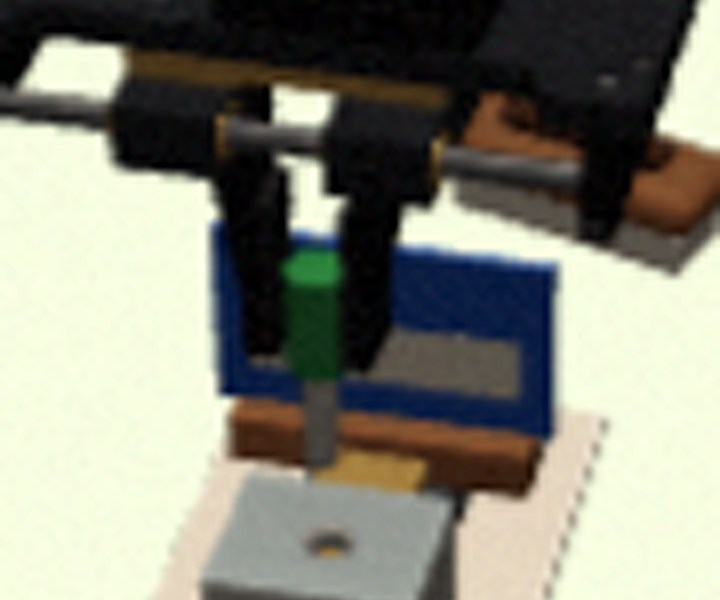

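The pin is held upright by the head, with its head top at (315,262) and foot at about (320,462), and the hole mouth is at (329,545). Next I'll get the xy offset from the rays.

Run:
```python
from h import *
S=cam("scene");o=env.get_obs()
f=lambda a,b,z: onz(S,[((a+.5)/8-.5+255,(b+60.5)/8-.5+195)],z)[0].round(4)
print("tool",o["tool_pos"].round(4))
print("head top",f(315,264,.132),"foot",f(321,461,.066),"hole",f(329,545,.04))
m=cv2.cvtColor(S["color"],cv2.COLOR_RGB2HSV).astype(int)
k=(m[...,0]>45)&(m[...,0]<80)&(m[...,1]>120);k[:215]=0;k[255:]=0;k[:,:285]=0;k[:,305:]=0
v,u=np.where(k);print("green",len(u),u.mean(),v.mean(),onz(S,[(u.mean(),v.mean())],.116+.004))
P=pts(S);print("green depth",P[k].mean(0).round(4))
for vv in range(246,262,2):
    r=S["color"][vv,285:307].astype(int).sum(-1); print(vv,r)
```

```text
tool [ 0.6048 -0.0162  0.0929]
head top [ 0.6026 -0.0171  0.132 ] foot [ 0.6023 -0.0173  0.066 ] hole [ 0.6056 -0.0141  0.04  ]
green 130 294.11538461538464 240.4923076923077 [[ 0.60522826 -0.01579235  0.12      ]]
green depth [ 0.6094 -0.0138  0.1232]
246 [ 33  15  17  14  35  75  62  55  57  58  52  54  36  19  10  11   4  78
 145 155 159 158]
248 [ 67  79 106  94 107 111  68  52  59  60  55  57  39  42  42  18  81 143
 161 162 157 154]
250 [ 66  68  70  69  74  63  67  77  98  96 111 107  82  78  81  78  92 109
 112 106 120 132]
252 [162 135 123 128 110  88  81  78 111 127 127 123  85  73  66  59  71  65
  71  73  68  65]
254 [155 168 167 164 164 160 166 148 123 129 127 122 130 148 155 156 130 124
 128 102  87  79]
256 [ 77  75  80  81  91  96  97  90 110 126 130 118 113 135 151 160 161 168
 163 163 159 165]
258 [ 74  77  75  80  78  80  81  74 110 127 122 120 108 104  99  84  82  77
  81  80  94  94]
260 [341 350 287 266 210 141 129  78  81 114 110 139 203 226 231 226 216 219
 212 210 206 207]
```

```bash
python3 -m creep '[10,0,-0.04,0.1,0,0,0,10,0,-0.04,0.3,0,0,0,10,0,-0.04,0.5,0,0,0,10,0,-0.04,0.65,0,0,0,10,0,-0.04,0.7,0,0,0,10,0,-0.04,0.7,0,0,0,10,0,-0.04,0.7,0,0,0]'; python3 goal.py .6047 -.0142 .069 9.5
```

```text
time_s: 8.0
tool_pos: [0.6046, -0.0132, 0.0721]
tool_rot: [180.0, -0.0, 9.5]
force: [1.0, -0.1, -0.7]
grip_width: 0.0175
grasp_force: 20.0
t 8.0 from [ 0.6046 -0.0132  0.0721] [ 1.7999e+02 -1.0000e-02  9.4800e+00] shift [-0.002  0.032  0.105] turn [ 0.001 -0.002 -0.003]
```

```bash
python3 -m creep '[10,0,0.03,0.1,0,0,0,10,0,0.03,0.2,0,0,0,10,0,0.03,0.3,0,0,0,10,0,0.03,0.4,0,0,0,10,0,0.03,0.4,0,0,0]'; python3 goal.py .6047 -.0142 .033 9.5
```

```text
time_s: 8.5
tool_pos: [0.6046, -0.0145, 0.0595]
tool_rot: [180.0, 0.0, 9.5]
force: [0.2, -1.3, -1.8]
grip_width: 0.0172
grasp_force: 20.0
t 8.5 from [ 0.6046 -0.0145  0.0595] [1.7998e+02 1.0000e-02 9.4700e+00] shift [ 0.006 -0.01   0.884] turn [ 0.003  0.002 -0.004]
```

```bash
python3 -m creep '[10,0,0,0.1,0,0,0,10,0,0,0.2,0,0,0,10,0,0,0.3,0,0,0,10,0,0,0.4,0,0,0,10,0,0,0.4,0,0,0]'; python3 goal.py .6047 -.0142 .033 9.5
```

```text
time_s: 9.0
tool_pos: [0.6046, -0.0145, 0.0475]
tool_rot: [180.0, 0.0, 9.5]
force: [1.7, -1.0, -2.1]
grip_width: 0.0175
grasp_force: 20.0
t 9.0 from [ 0.6046 -0.0145  0.0475] [1.7998e+02 1.0000e-02 9.4700e+00] shift [ 0.004 -0.008  0.484] turn [ 0.003  0.001 -0.005]
```

```bash
python3 -m creep '[10,0,0,0.1,0,0,0,10,0,0,0.2,0,0,0,10,0,0,0.3,0,0,0,10,0,0,0.4,0,0,0,10,0,0,0.4,0,0,0]'; python3 goal.py .6047 -.0142 .033 9.5
```

```text
time_s: 9.5
tool_pos: [0.6047, -0.0145, 0.0355]
tool_rot: [180.0, 0.0, 9.5]
force: [2.8, -2.2, -2.3]
grip_width: 0.0171
grasp_force: 20.0
t 9.5 from [ 0.6047 -0.0145  0.0355] [179.98   0.     9.47] shift [ 0.002 -0.01   0.084] turn [ 0.003  0.    -0.005]
```

Sliding in cleanly. I'll press the last few mm until there is contact.

```bash
python3 -m creep '[10,0,0,0.06,0,0,0,10,0,0,0.12,0,0,0,10,0,0,0.16,0,0,0,10,0,0,0.16,0,0,0]'
python3 - <<'E'
from h import *
o=env.get_obs();print(o["tool_pos"].round(4),o["force"].round(2))
S=cam("scene");P=pts(S)
m=cv2.cvtColor(S["color"],cv2.COLOR_RGB2HSV).astype(int)
k=(m[...,0]>45)&(m[...,0]<80)&(m[...,1]>120);k[:225]=0;k[285:]=0;k[:,:280]=0;k[:,312:]=0
v,u=np.where(k);print("green",len(u),v.min(),v.max(),"mid",onz(S,[(u.mean(),v.mean())],.06),P[k].max(0),P[k].min(0),P[k].mean(0))
E
```

```text
time_s: 9.9
tool_pos: [0.605, -0.0145, 0.033]
tool_rot: [179.9, -0.0, 9.5]
force: [-2.9, -2.8, 9.5]
grip_width: 0.0176
grasp_force: 20.0
[ 0.605  -0.0145  0.033 ] [-2.88 -2.76  9.5 ]
green 132 225 271 mid [[ 0.59564725 -0.01663884  0.06      ]] [0.63672286 0.02860049 0.17851154] [ 0.54995512 -0.03384701  0.03433355] [ 0.61023199 -0.00974526  0.07196967]
```

The readout matches the parked height, with the head on a 40 mm surface and 9.5 N of contact, so the pin is seated. Now release and rise.

```bash
python3 -m creep '[45,0,0,0.08,0,0,0,45,0,0,0.08,0,0,0,45,0,0,0.08,0,0,0,45,0,0,0.08,0,0,0,45,0,0,0.08,0,0,0]'
python3 -m creep '[45,0,0,-0.4,0,0,0,45,0,0,-1,0,0,0,45,0,0,-2,0,0,0,45,0,0,-3,0,0,0,87,0,0,-4,0,0,0,87,0,0,-4.5,0,0,0,87,0,0,-4.5,0,0,0,87,0,0,-4.5,0,0,0]'
python3 - <<'E'
from h import *
S=cam("scene")
m=cv2.cvtColor(S["color"],cv2.COLOR_RGB2HSV).astype(int)
k=(m[...,0]>45)&(m[...,0]<80)&(m[...,1]>120);k[:235]=0;k[285:]=0;k[:,:280]=0;k[:,312:]=0
v,u=np.where(k);print("green",len(u),v.min(),v.max(),"mid",onz(S,[(u.mean(),v.mean())],.060),pts(S)[k].max(0))
u,v=330,260
a=S["color"][v-75:v+75,u-100:u+100,::-1]; cv2.imwrite("pics/m6.png",np.clip(cv2.resize(a,(800,600),interpolation=2)*1.6,0,255).astype(np.uint8))
E
python3 goal.py .5435 .236 .17 70
```

```text
time_s: 10.45
tool_pos: [0.6043, -0.0138, 0.0285]
tool_rot: [-180.0, 0.0, 9.5]
force: [0.7, 1.3, 0.2]
grip_width: 0.0434
grasp_force: 0.0
time_s: 11.25
tool_pos: [0.6041, -0.0143, 0.1631]
tool_rot: [180.0, 0.1, 9.5]
force: [-0.4, 0.4, -0.8]
grip_width: 0.0692
grasp_force: 0.0
green 105 256 271 mid [[ 0.60632734 -0.01283377  0.06      ]] [1.40894075 0.37314355 0.75999063]
t 11.3 from [ 0.6036 -0.0143  0.1622] [-1.7998e+02  1.5000e-01  9.4800e+00] shift [-0.603 -8.559 -0.255] turn [ -0.016   0.02  -10.087]
```

View pics/m6.png

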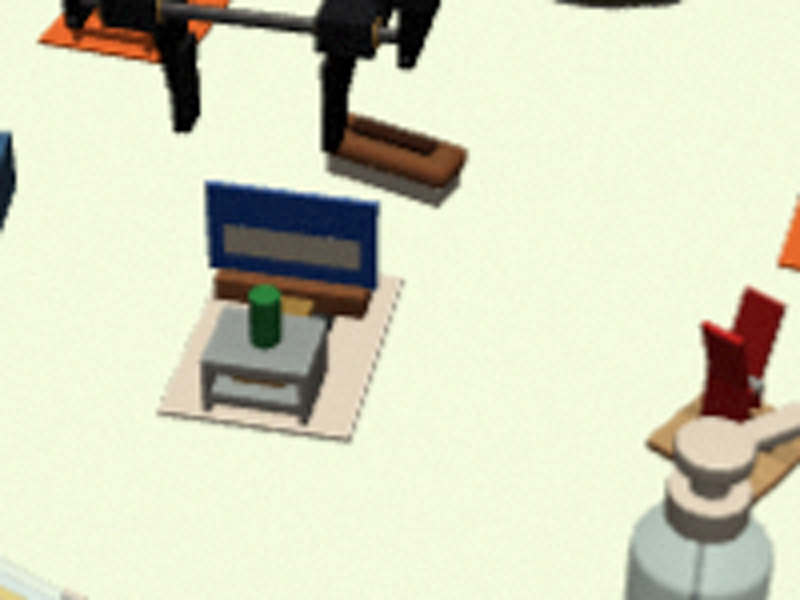

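The pin head sits on the fork at (265,315) and is released. The clip's tails are at (740,350), with the dispenser in front. I'll measure the clip, dispenser and card while moving over.

Run:
```python
from h import *
S=cam("scene");T=cam("top")
f=lambda a,b,z: onz(S,[((a+.5)/4-.5+230,(b+.5)/4-.5+185)],z)[0].round(4)
e=[f(208,183,.095),f(379,202,.095)];d=e[1]-e[0];print("card",(e[0]+e[1])/2,np.degrees(np.arctan2(d[1],d[0])))
P=pts(S);Q=pts(T)
for nm,X,c in(("S",P,S),("T",Q,T)):
    h=cv2.cvtColor(c["color"],cv2.COLOR_RGB2HSV).astype(int)
    k=((h[...,0]<8)|(h[...,0]>170))&(h[...,1]>110)&(np.hypot(X[...,0]-.543,X[...,1]-.235)<.06)&(X[...,2]>.03)&(X[...,2]<.12)
    p=X[k];print(nm,len(p),p.mean(0).round(4),p.min(0).round(4),p.max(0).round(4))
    r=cv2.minAreaRect((p[p[:,2]>.05][:,:2]*1000).astype(np.float32));print(" rect",np.round(r[0],1),np.round(r[1],1),round(r[2],1))
    hi=p[p[:,2]>.078]; print(" tops",len(hi),hi.mean(0).round(4) if len(hi) else "")
    s=(p[:,:2]-[.543,.235])@[np.cos(np.radians(-19.5)),np.sin(np.radians(-19.5))]
    for q in(p[s>0],p[s<0]):
        if len(q): print("  side",len(q),q.mean(0).round(4))
# tail-top corners from m6 in scene: near tail top edge, far tail top edge
print("near tail top",f(703,324,.087),f(746,340,.087),"far",f(746,289,.087),f(783,307,.087))
k=(Q[...,2]>.12)&(Q[...,2]<.18)&(Q[...,1]>.15)&(Q[...,1]<.4)&(Q[...,0]>.55);print("disp",Q[k].mean(0).round(3),Q[k].min(0).round(3),Q[k].max(0).round(3))
print(env.get_obs()["qpos"].round(1))
```

```text
card [ 0.539  -0.0254  0.095 ] 101.72081149880951
S 373 [0.5434 0.2356 0.0652] [0.5168 0.2175 0.03  ] [0.5681 0.251  0.0923]
 rect [543.4 234.6] [23.9 49.3] 70.8
 tops 112 [0.5412 0.2358 0.0848]
  side 197 [0.5541 0.2313 0.059 ]
  side 176 [0.5314 0.2405 0.0722]
T 109 [0.5435 0.2336 0.0769] [0.5198 0.2179 0.053 ] [0.5656 0.2496 0.0918]
 rect [542.9 233.5] [21.  44.4] 70.0
 tops 59 [0.5427 0.2337 0.0856]
  side 58 [0.5562 0.2289 0.0757]
  side 51 [0.529  0.2389 0.0782]
near tail top [0.5559 0.216  0.087 ] [0.5603 0.2399 0.087 ] far [0.5178 0.2294 0.087 ] [0.5256 0.2511 0.087 ]
disp [0.72  0.262 0.156] [0.687 0.24  0.12 ] [0.747 0.295 0.167]
[ 22.   16.5 -27.8  92.6   7.9  73.  -87.6]
```

```bash
python3 -m creep '[87,-0.1,-0.6,0,0,0,-0.8,87,-0.1,-1.4,0,0,0,-1.8,87,-0.2,-2.4,0,0,0,-2.8,87,-0.2,-3.4,0,0,0,-3.8,87,-0.3,-4.4,0,0,0,-4.8,87,-0.3,-5.4,0,0,0,-5.8,87,-0.4,-6.3,0,0,0,-6.8,87,-0.4,-7.1,0,0,0,-7.8,87,-0.5,-7.8,0,0,0,-8.8,87,-0.6,-8.3,0,0,0,-9.6,87,-0.6,-8.56,0,0,0,-10.1,87,-0.6,-8.56,0,0,0,-10.1]'
```

```text
time_s: 12.6
tool_pos: [0.5432, 0.2377, 0.1626]
tool_rot: [-179.9, 0.0, 70.3]
force: [0.3, -0.6, -0.0]
grip_width: 0.0869
grasp_force: 0.0
```

```bash
python3 goal.py .5432 .2347 .042 70.5
```

```text
t 12.6 from [0.5432 0.2377 0.1626] [-1.7986e+02  2.0000e-02  7.0250e+01] shift [-0.091  0.043  4.019] turn [-0.023  0.004 -0.041]
```

```bash
python3 -m creep '[87,-0.08,0.04,0.3,0,0,-0.04,87,-0.08,0.04,0.9,0,0,-0.04,87,-0.08,0.04,1.6,0,0,-0.04,87,-0.08,0.04,2.2,0,0,-0.04,87,-0.08,0.04,2.5,0,0,-0.04,87,-0.08,0.04,2.6,0,0,-0.04,87,-0.08,0.04,2.6,0,0,-0.04,87,-0.08,0.04,2.6,0,0,-0.04]'; python3 goal.py .5432 .2347 .042 70.5
python3 - <<'E'
from h import *
c=cam("scene");u,v=415,265
a=c["color"][v-50:v+50,u-50:u+50,::-1]; cv2.imwrite("pics/m7.png",np.clip(cv2.resize(a,(600,600),interpolation=2)*2.,0,255).astype(np.uint8))
E
```

```text
time_s: 13.4
tool_pos: [0.5455, 0.2336, 0.0866]
tool_rot: [179.9, -0.0, 70.3]
force: [0.1, 0.3, 0.3]
grip_width: 0.087
grasp_force: 0.0
t 13.4 from [0.5455 0.2336 0.0866] [ 1.7994e+02 -4.0000e-02  7.0300e+01] shift [ 0.007 -0.086  1.486] turn [ 0.01  -0.007 -0.034]
```

View pics/m7.png

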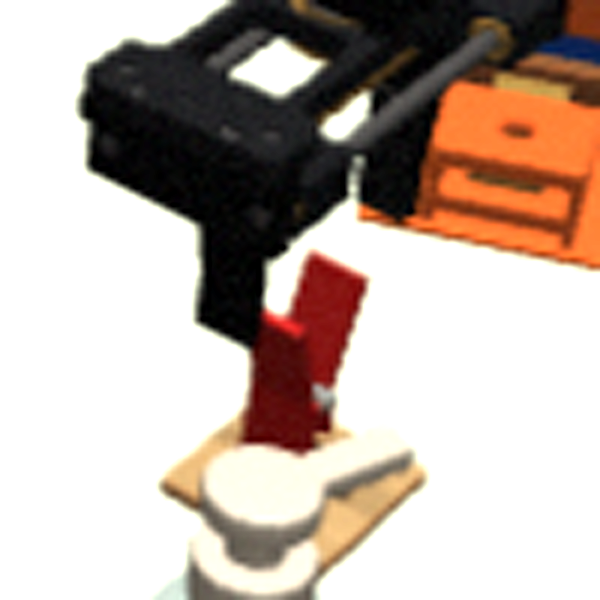

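The near fingertip is at about (228,335) and the tails are at (283,320) and (340,265). I'll check the finger's position against the tails by depth.

```bash
python3 - <<'E'
from h import *
c=cam("scene");P=pts(c);o=env.get_obs();print(o["tool_pos"].round(4))
R=np.array(c["R"]);
pr=lambda X: cv2.projectPoints(np.array(X,float).reshape(-1,3),cv2.Rodrigues(R)[0],np.array(c["t"]),c["K"],np.array(c["D"]))[0].reshape(-1,2)
for b in(.030,.034,.038): print(b,pr([.5455+.047*.941,.2336-.047*.337,.0866-.022+b]))
k=np.zeros((480,640),bool);k[258:273,398:408]=1
k&=(c["color"].max(-1)<40)&(P[...,2]>.05)&(P[...,2]<.2); p=P[k]
print(len(p),p.mean(0).round(4),p.min(0).round(4),p.max(0).round(4)); d=(p[:,:2]-o["tool_pos"][:2])
print("along tool y",np.percentile(d@[.941,-.337],[5,50,95]).round(4),"along tool x",np.percentile(d@[.337,.941],[5,50,95]).round(4))
E
python3 goal.py .5432 .2347 .042 70.5
```

```text
[0.5455 0.2337 0.0868]
0.03 [[402.2831593  272.47551033]]
0.034 [[402.46997284 270.93931081]]
0.038 [[402.65766211 269.39637716]]
122 [0.5949 0.2183 0.1196] [0.5531 0.2077 0.0692] [0.6016 0.2277 0.1419]
along tool y [0.0488 0.052  0.0548] along tool x [-0.0081  0.0024  0.0105]
t 13.5 from [0.5455 0.2337 0.0868] [ 1.7992e+02 -5.0000e-02  7.0310e+01] shift [ 0.002 -0.086  1.492] turn [ 0.013 -0.008 -0.032]
```

Finger position matches expectation, with bias 34 mm. Descend and squeeze.

```bash
python3 -m creep '[87,0,-0.08,0.2,0,0,0,87,0,-0.08,0.6,0,0,0,87,0,-0.08,1.0,0,0,0,87,0,-0.08,1.3,0,0,0,87,0,-0.08,1.45,0,0,0,87,0,-0.08,1.45,0,0,0,87,0,-0.08,1.45,0,0,0]'
python3 -m creep '[50,0,-0.08,1.45,0,0,0,50,0,-0.08,1.45,0,0,0,50,0,-0.08,1.45,0,0,0,50,0,-0.08,1.45,0,0,0]' 35; python3 goal.py .5432 .2347 .042 70.5
```

```text
time_s: 14.2
tool_pos: [0.5427, 0.2345, 0.0423]
tool_rot: [-180.0, -0.0, 70.3]
force: [-0.1, 0.8, 0.5]
grip_width: 0.0867
grasp_force: 0.0
time_s: 14.6
tool_pos: [0.5416, 0.2359, 0.0006]
tool_rot: [179.9, -0.1, 70.3]
force: [1.0, 0.8, -0.2]
grip_width: 0.0625
grasp_force: 0.0
t 14.6 from [0.5416 0.2359 0.0006] [ 1.7989e+02 -1.0000e-01  7.0320e+01] shift [-0.017  0.065 -1.381] turn [ 0.019 -0.017 -0.03 ]
```

I repeated the offset in the second call by mistake, so the tool went 43 mm too low. Force stayed near zero, so nothing was hit. I'm backing straight up.

```bash
python3 -m creep '[70,0,0.06,-0.2,0,0,0,70,0,0.06,-0.5,0,0,0,70,0,0.06,-0.9,0,0,0,70,0,0.06,-1.2,0,0,0,70,0,0.06,-1.38,0,0,0,70,0,0.06,-1.38,0,0,0,70,0,0.06,-1.38,0,0,0]'; python3 goal.py .5432 .2347 .042 70.5;  python3 - <<'E'
from h import *
S=cam("scene")
X=pts(S)
h=cv2.cvtColor(S["color"],cv2.COLOR_RGB2HSV).astype(int)
k=((h[...,0]<8)|(h[...,0]>170))&(h[...,1]>110)&(np.hypot(X[...,0]-.543,X[...,1]-.235)<.06)&(X[...,2]>.03)&(X[...,2]<.12)
p=X[k];print(len(p),p.mean(0).round(4),p.min(0).round(4),p.max(0).round(4))
r=cv2.minAreaRect((p[p[:,2]>.05][:,:2]*1000).astype(np.float32));print(" rect",np.round(r[0],1),np.round(r[1],1),round(r[2],1))
E
```

```text
time_s: 15.3
tool_pos: [0.542, 0.2344, 0.0402]
tool_rot: [180.0, 0.0, 70.3]
force: [0.1, -0.0, -0.3]
grip_width: 0.0702
grasp_force: 0.0
t 15.3 from [0.542  0.2344 0.0402] [1.800e+02 2.000e-02 7.032e+01] shift [ 0.025  0.035 -0.06 ] turn [ 0.001  0.003 -0.03 ]
232 [0.5451 0.2394 0.0596] [0.4992 0.2151 0.0308] [0.5875 0.26   0.0987]
 rect [542.2 239.6] [16.4 95. ] 67.3
```

```bash
python3 -m creep '[45,0.02,0.03,-0.04,0,0,0,45,0.02,0.03,-0.04,0,0,0,45,0.02,0.03,-0.04,0,0,0]' 35
python3 -m creep '[5,0,0,0,0,0,0,5,0,0,0,0,0,0,5,0,0,0,0,0,0,5,0,0,0,0,0,0,5,0,0,0,0,0,0,5,0,0,0,0,0,0,5,0,0,0,0,0,0,5,0,0,0,0,0,0]'
python3 - <<'E'
from h import *
c=cam("scene");u,v=415,265
a=c["color"][v-50:v+50,u-50:u+50,::-1]; cv2.imwrite("pics/m8.png",np.clip(cv2.resize(a,(600,600),interpolation=2)*2.,0,255).astype(np.uint8))
E
```

```text
time_s: 15.65
tool_pos: [0.543, 0.2347, 0.0411]
tool_rot: [-180.0, 0.0, 70.3]
force: [-0.4, -0.5, -0.4]
grip_width: 0.0532
grasp_force: 0.0
time_s: 16.45
tool_pos: [0.5443, 0.235, 0.0423]
tool_rot: [179.9, -0.1, 70.3]
force: [1.7, -0.8, 5.1]
grip_width: 0.0146
grasp_force: 34.7
```

View pics/m8.png

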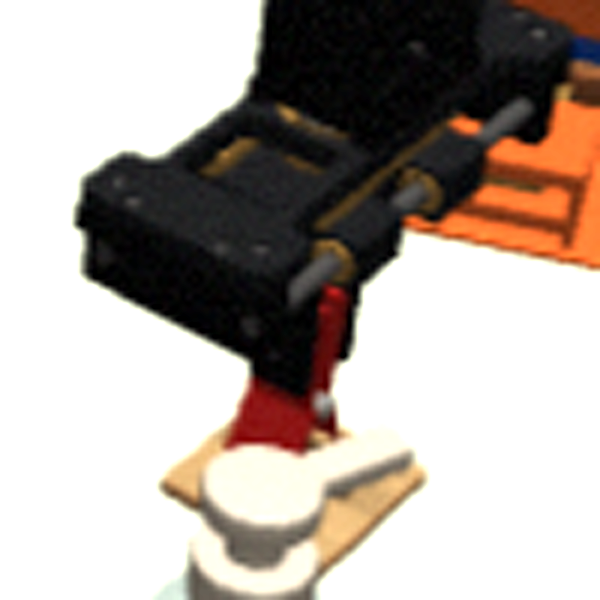

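The tails are squeezed to the stop (width 14.6 mm, 34.7 N) and the jaws are spread below at (270,415). Now lift.

```bash
python3 -m creep '[5,0,0,-0.2,0,0,0,5,0,0,-0.6,0,0,0,5,0,0,-1.2,0,0,0,5,0,0,-1.9,0,0,0,5,0,0,-2.6,0,0,0,5,0,0,-3.2,0,0,0,5,0,0,-3.6,0,0,0,5,0,0,-3.7,0,0,0,5,0,0,-3.7,0,0,0,5,0,0,-3.7,0,0,0,5,0,0,-3.7,0,0,0]'; python3 goal.py .539 -.026 .153 100.7
```

```text
time_s: 17.6
tool_pos: [0.5424, 0.2345, 0.1513]
tool_rot: [-179.9, 0.1, 70.3]
force: [-1.1, 0.3, -0.9]
grip_width: 0.0148
grasp_force: 34.7
t 17.6 from [0.5424 0.2345 0.1513] [-1.799e+02  7.000e-02  7.032e+01] shift [-8.214  2.816 -0.052] turn [-0.019  0.007 -5.063]
```

```bash
python3 -m creep '[5,-0.4,0.14,0,0,0,-0.3,5,-1.1,0.38,0,0,0,-0.7,5,-2,0.69,0,0,0,-1.3,5,-3,1.03,0,0,0,-1.9,5,-4,1.37,0,0,0,-2.5,5,-5,1.71,0,0,0,-3.1,5,-6,2.06,0,0,0,-3.7,5,-6.8,2.33,0,0,0,-4.2,5,-7.5,2.57,0,0,0,-4.6,5,-8,2.74,0,0,0,-5,5,-8.2,2.81,0,0,0,-5.06,5,-8.2,2.81,0,0,0,-5.06]'
python3 -m creep '[5,0,0,0,0,0,0,5,0,0,0,0,0,0,5,0,0,0,0,0,0,5,0,0,0,0,0,0]'; python3 goal.py .539 -.026 .153 100.7
python3 - <<'E'
from h import *
c=cam("scene");u,v=305,225
a=c["color"][v-50:v+50,u-50:u+50,::-1]; cv2.imwrite("pics/m9.png",np.clip(cv2.resize(a,(600,600),interpolation=2)*2.2,0,255).astype(np.uint8))
P=pts(c);h=cv2.cvtColor(c["color"],cv2.COLOR_RGB2HSV).astype(int)
k=((h[...,0]<8)|(h[...,0]>170))&(h[...,1]>110)&(np.hypot(P[...,0]-.539,P[...,1]+.026)<.06)&(P[...,2]>.1)
p=P[k];print("red",len(p),p.mean(0).round(4),p.min(0).round(4),p.max(0).round(4))
E
```

```text
time_s: 18.8
tool_pos: [0.5393, -0.026, 0.1519]
tool_rot: [-180.0, -0.0, 100.5]
force: [-0.4, -0.2, -0.8]
grip_width: 0.0147
grasp_force: 34.7
time_s: 19.2
tool_pos: [0.5397, -0.0245, 0.1525]
tool_rot: [180.0, 0.0, 100.7]
force: [-0.2, 0.2, -0.5]
grip_width: 0.0145
grasp_force: 34.7
t 19.2 from [ 0.5397 -0.0245  0.1525] [180.     0.   100.74] shift [-0.045 -0.031 -0.018] turn [0.001 0.    0.007]
red 335 [ 0.5494 -0.0206  0.1724] [ 0.4885 -0.0493  0.1189] [0.5759 0.0242 0.5485]
```

View pics/m9.png

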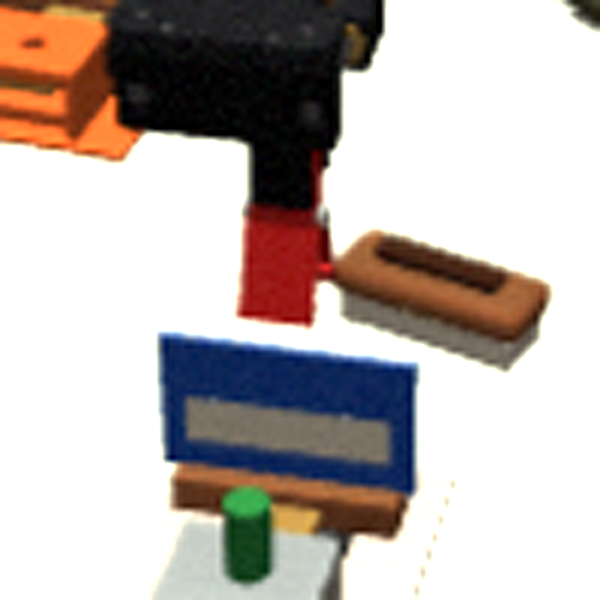

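The clip hangs open above the card. The near jaw's bottom edge runs (240,315)-(312,325), centred over the card's top edge from (162,337) to (416,367). I'll lower it 44 mm.

```bash
python3 -m creep '[5,-0.04,-0.03,0.1,0,0,0,5,-0.04,-0.03,0.25,0,0,0,5,-0.04,-0.03,0.4,0,0,0,5,-0.04,-0.03,0.6,0,0,0,5,-0.04,-0.03,0.7,0,0,0,5,-0.04,-0.03,0.7,0,0,0]'
python3 -m creep '[5,0,0,0.1,0,0,0,5,0,0,0.3,0,0,0,5,0,0,0.5,0,0,0,5,0,0,0.7,0,0,0,5,0,0,0.76,0,0,0,5,0,0,0.76,0,0,0,5,0,0,0.76,0,0,0,5,0,0,0.76,0,0,0,5,0,0,0.76,0,0,0,5,0,0,0.76,0,0,0]'; python3 goal.py .5392 -.026 .1085 100.7
python3 - <<'E'
from h import *
c=cam("scene");t=cam("top")
a=c["color"][185:285,255:355,::-1];b=t["color"][195:265,300:370,::-1]
cv2.imwrite("pics/m10.png",np.clip(np.hstack([cv2.resize(a,(500,500),interpolation=2),cv2.resize(b,(300,500),interpolation=2)])*2.2,0,255).astype(np.uint8))
P=pts(c);h=cv2.cvtColor(c["color"],cv2.COLOR_RGB2HSV).astype(int)
k=((h[...,0]<6)|(h[...,0]>174))&(h[...,1]>140)&(np.hypot(P[...,0]-.55,P[...,1]+.022)<.04)&(P[...,2]>.06)&(P[...,2]<.16)
v,u=np.where(k);p=P[k];print("red",len(p),p.mean(0).round(4),np.percentile(p,[3,97],axis=0).round(4),u.min(),u.max(),v.min(),v.max())
E
```

```text
time_s: 19.85
tool_pos: [0.5385, -0.0265, 0.1306]
tool_rot: [-179.9, -0.0, 100.7]
force: [0.0, 0.1, -0.7]
grip_width: 0.0146
grasp_force: 34.7
time_s: 20.85
tool_pos: [0.5391, -0.0266, 0.1088]
tool_rot: [180.0, 0.0, 100.7]
force: [0.0, -0.0, -0.4]
grip_width: 0.0146
grasp_force: 34.7
t 20.85 from [ 0.5391 -0.0266  0.1088] [1.7998e+02 1.0000e-02 1.0068e+02] shift [0.02  0.006 0.011] turn [ 0.003  0.002 -0.004]
red 249 [ 0.5499 -0.0245  0.0995] [[ 0.5327 -0.0383  0.0779]
 [ 0.5593 -0.0126  0.1322]] 294 308 218 244
```

View pics/m10.png

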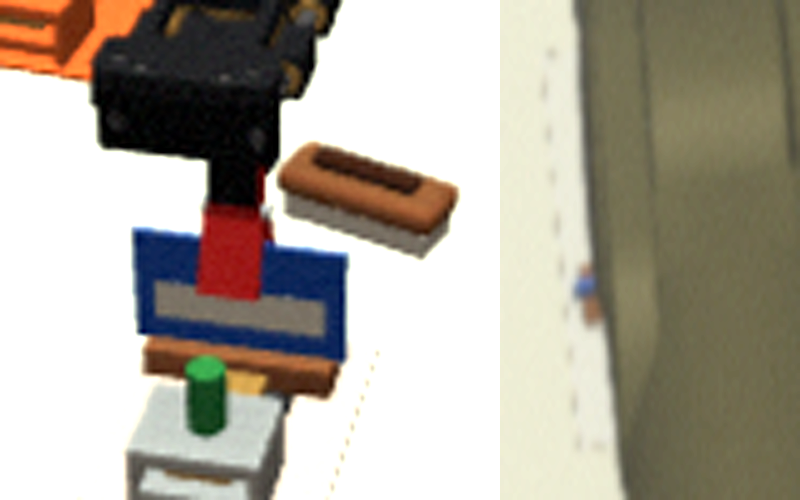

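The near jaw covers the card's front from (200,205) to (262,298), and the far jaw shows behind at (268,230). The jaw tips are at 0.078 m, so the coil is near 0.112 m. Force is zero, and the pin is still home. Handing in.

```bash
python3 -c "
from cell import env
o=env.get_obs();print(o['time_s'],o['force'],o['joint_velocities'].round(2));print(env.sign_off())"
```

```text
20.95 [-0.02312189  1.16326055 -0.95653829] [-0.03  0.06 -0.04  0.01  0.11 -0.14  0.05]
the job is handed in; nothing more can be done
None
```

I handed the job in at 21 s with the pin home and released and the clip held wide open over the middle of the card's top edge; contact force was about 1 N, and the sign-off gave no verdict.

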